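Find the pepper mill with the rough bearing by feel and take it out of service

ROBOT

A 6-joint arm with a two-finger parallel gripper is mounted at the origin on a cart in front of the work surface, level with it; the furniture and walls round the work are solid. World frame = base frame: x ahead of the robot, y to its left, z up, the work surface at z = 0. Lengths are in mm, angles in rad, forces in N, time in s.
With the tool pointing down it reaches from about 275 to 750 mm from the base axis. Payload 10.2 kg.
Tool frame: the origin (TCP) lies midway between the tips of the shut fingers; the grasp point (between the pads) lies 19 mm behind it (ctrl.tcp_to_grasp is the z of the grasp point in the tool frame, in mm); z points along the fingers, y is the direction in which the jaws open and shut (so a half turn about z gives the same grasp; the last joint's range is limited). The gripper opens to 85 mm and grips with 20 to 120 N. Pads are 22 mm wide; open, the fingers measure 114 mm over their backs; the gripper's body (76 mm by 85 mm) begins 54 mm behind the grasp point. The pads swing forward as they close: fully open they stand 13 mm farther back than shut.
Start: joints at [-1.459, 0.313, 1.498, -0, 1.331, -0.223], TCP at [172.492, -495.861, 231.294] pointing down, gripper open.
Joint ranges: [-2.94, 2.94], [-0.97, 2.17], [0.19, 2.56], [-1.23, 4.37], [0.02, 3.11], [-2.88, 2.88]. Speed limits (rad/s): [2.39, 2.39, 3.01, 3.14, 3.14, 3.14].

INTERFACE

Orientations are given as a unit quaternion [w, x, y, z].
In Python, from rig import sensors, capture, order, ctrl gives the robot as it stands. The module is installed in compiled form; this text tells all that it offers.
- The arm moves only by the tool play_rows, never from a script. Its argument "deltas" is a list of rows, each a list of 7 numbers: the shift along the world's x, y, z in units of 40 mm (1.0 is 40 mm), then the turn, a rotation vector about the world's x, y, z in units of 6 degrees (1.0 is 6 degrees), then the opening, from -1 (shut) to 1 (fully open). A call has 1 to 8 rows; each row shifts and turns the commanded pose from where the row before left it; what a row does not reach is not made up. A row lasts 1/12 s, in which the tool goes at most 41.7 mm and 7.16 degrees, less where a joint would pass 70% of its speed; a pose out of reach is approached as far as the arm can. A call is refused whole if a number of a shift passes 1 or a number of a turn 1, either way. A call with a gripper value outside its range is refused whole. The fingers move at their own pace and stop on an object; "squeeze" is the grip in N (left out, the last holds). Time passes only in rows, so rows that do not move let the fingers close. It gives the time, the measured TCP pose, the force and the opening at its end, in the units of the state.
- sensors.sense(): the state, without advancing time (a new reading comes with each control period).
- capture(name): name is "scene" or "top" or "wrist"; returns a dict with "pixels" (420x560x3 uint8, red, green, blue), "z_map" (420x560 float32, mm along the optical axis (not along the pixel's ray), 0 where there is no reading), "fx", "fy", "cx", "cy" (pixels), "eye" and "rotation" of the camera in the world; the wrist camera has in their place "tool_from_camera" (4x4, takes a point from camera to tool coordinates, whose origin is the TCP and whose axes are the flange's). Camera axes: x right, y down, z forward; pixel columns grow to the right and rows downward; lengths in mm; the calibration is good to about 2 mm. A picture is of the moment at which its call begins: read the wrist's pose just before it.
- order.finish_job(): hands the job in, once; it reports no verdict.
The state is a dict: "time_s": time; "joints": joint angles; "dq": joint speeds; "tau": joint torques, N m; "eef_pos": TCP position; "ee_rot": TCP orientation; "force": force on the tool from outside, world axes, zero at the start; "wrist_torque": the same for the moment, N m; "grip_width": opening from 0.0 (shut) to 1.0 (fully open).
Only numpy, scipy, OpenCV 4.12 (cv2) and the standard library are available. Lean on these libraries where they do the work, as an engineer would, in place of code of your own. Each camera call takes 0.05 s, during which the arm holds its last target. There are 200 camera calls.

TASK

The heads of two of the three pepper mills in the long stand turn freely; the third drags on a rough bearing. Turn every mill's head about a quarter turn where it stands, leaving it turned, to feel which one drags; then lift out only that mill and set it down gently, upright and fully home, in the empty square pocket of the small wooden block. Never press a mill against a block with more than 35 N, leave the two good mills standing in the stand, and do not disturb the jam jars.

Things in the scene. Friction and masses are not known exactly. Their poses are not given: they have to be found in the camera images.
- stand: long wooden block fixed to the worktop, 96 x 360 x 22 mm (x, y, z), origin at the centre of its underside. Three square pockets in a row along its y axis, at y = -130, 0, +130 mm, each 59 x 59 mm and 10 mm deep, sides parallel to the block's. In each stands a loose pepper mill, the three all alike (described at the pockets); any of them may be the rough one
- pocket_right (a point): centre of the floor of the right (-y) pocket of the stand, 12 mm above the worktop; axes as the stand. Mill: brown wood, round, 52 mm wide at most, 142 mm tall, about 0.33 kg, on a square steel foot 54 x 54 x 14 mm: 2.5 mm of play all round in the pocket, and about 0.09 rad of turn either way until the pocket stops it. Starts within 1 mm of the pocket's centre and 0.02 rad of its direction
- pocket_middle (a point): centre of the floor of the middle pocket of the stand, 12 mm above the worktop; axes as the stand. Mill head: the top part, 97 to 133 mm above the pocket's floor, round, 42 mm across at its widest (about 118 mm above the floor), with a small steel stud on its flank and a nut on top. It turns either way without stops about the mill's axis and stays where left
- pocket_left (a point): centre of the floor of the left (+y) pocket of the stand, 12 mm above the worktop; axes as the stand. Head drag: a good one about 0.02 N m, the rough one about 0.15 N m all along, at any slow speed. Each wooden body sits on its foot by a soft rubber bush (1 N m per rad): a turned rough head first winds its body up about 0.15 rad and takes the foot along through its play; let go, it springs back that 0.15 rad
- dock: small square wooden block fixed to the worktop, 110 x 110 x 22 mm, to the right of the stand, with one empty pocket in its middle, of the same size (59 x 59 mm, 10 mm deep, sides parallel to the block's x and y axes); origin at the centre of its underside
- dock_pocket (a point): centre of the floor of the small block's pocket, 12 mm above the worktop, 10 mm below the block's top; axes as the block
- jar_1: bystander behind the stand: jam jar with a green lid, 60 mm wide, 75 mm tall, origin at the centre of its underside
- jar_3: bystander behind the stand: jam jar with a red lid, 60 mm wide, 75 mm tall, origin at the centre of its underside

How it is judged:
By the outcome, as a careful person would: the job done as asked, in the order asked, and still so for the second after the job is handed in, with the robot touching nothing.
It also fails if it takes over 72 s, if anything falls off the work surface, if the arm or the gripper's body presses on something with over 40 N, if the wrist force passes 120 N, or if a joint passes its speed limit or range.

## Working session

There is one attempt and no reset: what is moved stays moved. The work goes in short steps, Python scripts to look and compute and a tool call to move; the robot and the scene stay as the last step left them, time stands still between calls to the robot, and variables do not carry over. Pictures are saved under pics/ and viewed, about 8 in all and at most 12, crops included, and the job is handed in when it is done.

Besides the shell and the picture viewer there is one more tool, called after "Emit:" as a command line: name --pt "numbers of a row" for each row, then --argument value for the rest. play_rows: Moves the arm, as the interface text tells. Its arguments: {"type":"object","properties":{"deltas":{"type":"array","items":{"type":"array","items":{"type":"number"}}},"squeeze":{"type":"number"}},"required":["deltas"]}

```bash
mkdir -p pics; cat > h.py <<'E'
import numpy as np, cv2
from rig import sensors, capture, order, ctrl
from scipy.spatial.transform import Rotation as R
def world(c):
    v,u=np.mgrid[0:420,0:560]; z=c["z_map"]
    p=np.stack([(u-c["cx"])/c["fx"]*z,(v-c["cy"])/c["fy"]*z,z],-1)
    return p@np.array(c["rotation"]).T+np.array(c["eye"])
def save(n,im): cv2.imwrite("pics/"+n+".png",np.ascontiguousarray(im[:,:,::-1]))
E
python3 - <<'E'
from h import *
s=sensors.sense(); print({k:np.round(v,3).tolist() for k,v in s.items()}, ctrl.tcp_to_grasp)
ims=[]
for n in("top","scene"):
    c=capture(n); np.savez(n+".npz",**c); save(n,c["pixels"]); print(n,c["eye"],np.round(c["rotation"],3).tolist(),c["fx"])
E
```

```text
{'time_s': 0.0, 'joints': [-1.459, 0.313, 1.498, 0.0, 1.331, -0.223], 'dq': [0.001, 0.0, 0.001, 0.001, 0.001, -0.0], 'tau': [-0.001, -41.227, -25.974, -0.0, 0.004, 0.0], 'eef_pos': [172.453, -495.575, 230.694], 'ee_rot': [-0.001, 0.986, 0.167, 0.0], 'force': [0.386, 0.384, 0.427], 'wrist_torque': [0.023, 0.014, 0.056], 'grip_width': 1.001} -18.700000000000003
top [ 537.24425286  -19.73940865 1072.55316057] [-0.022, 0.714, -0.699, 0.027] 408.7398494055515
scene [-290.10688458  768.93923824  545.87672568] [0.221, -0.329, 0.766, -0.505] 489.0977410530787
```

View pics/top.png

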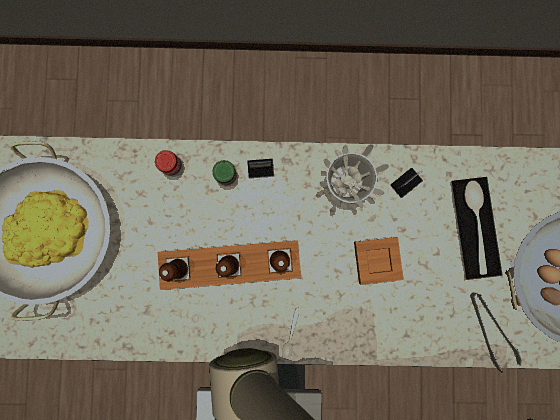

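View pics/scene.png

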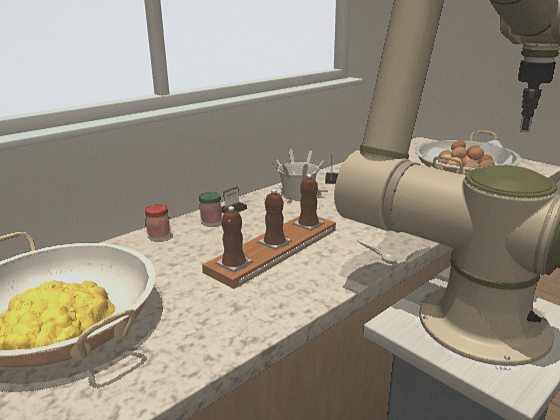

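Top view: the stand spans px (158–300, 241–290), with mills at (174,269), (228,266) and (280,261). The dock is at (379,261) and the jars are at (167,161) and (224,171).

```bash
python3 - <<'E'
s=open('h.py').read().replace('np.array(c["rotation"]).T','R.from_quat(np.roll(c["rotation"],-1)).as_matrix().T')
open('h.py','w').write(s)
E
python3 - <<'E'
from h import *
for n in("top","scene"):
    c=dict(np.load(n+".npz")); P=world(c); print(n)
    im=c["pixels"].astype(int)
    tab=(P[...,2]>-8)&(P[...,2]<8)&(abs(P[...,0]-450)<150)&(abs(P[...,1])<300); print("table z",np.median(P[tab][:,2]))
    m=(P[...,2]>15)&(P[...,2]<29)&(P[...,0]>300)&(P[...,0]<600)&(im[...,0]-im[...,2]>40)
    k,lab,st,ce=cv2.connectedComponentsWithStats(m.astype(np.uint8))
    for i in range(1,k):
        if st[i,4]>250:
            q=P[lab==i]; print(st[i],np.median(q[:,2]),cv2.minAreaRect(q[:,:2].astype(np.float32)), q.min(0),q.max(0))
    m=(P[...,2]>95)&(P[...,2]<170)&(P[...,0]>300)&(P[...,0]<600)&(abs(P[...,1])<350)
    k,lab,st,ce=cv2.connectedComponentsWithStats(m.astype(np.uint8))
    for i in range(1,k):
        if st[i,4]>30:
            q=P[lab==i]; t=q[(q[:,2]>115)]; print("mill",st[i],q[:,2].max(),t.min(0).round(1),t.max(0).round(1),np.median(q[q[:,2]>q[:,2].max()-6],0).round(1))
E
```

```text
top
table z -0.12489667415479744
[  8 211  77  56 591] 23.201675375353943 ((508.8977966308594, 532.125244140625), (96.67207336425781, 223.65447998046875), 42.19557571411133) [455.44614559 461.59660207  15.03172813] [599.29204466 647.43863477  28.99972502]
[ 355  237   49   48 1344] 21.58436483992034 ((488.680419921875, -299.4000549316406), (110.03298950195312, 111.16362762451172), 7.517221927642822) [ 427.72008404 -360.67841595   15.0388843 ] [ 549.27949446 -237.74778894   27.89750152]
[ 158  240  143   50 3595] 21.877564500521203 ((469.8455505371094, 84.77874755859375), (97.24154663085938, 360.5646057128906), 5.934417247772217) [404.55002667 -97.66003981  15.08679704] [536.16115855 267.14937098  28.46694365]
mill [272 254  18  18 267] 156.05627944677747 [464.  -64.2 121.9] [503.5 -24.7 156.1] [484.4 -42.6 152.2]
mill [216 259  18  18 272] 154.91559629653182 [450.2  64.4 116.3] [489.3 104.1 154.9] [468.3  84.5 151.9]
mill [159 263  20  18 289] 156.58011444766692 [438.5 193.1 116.9] [477.6 234.7 156.6] [458.7 213.4 152.7]
scene
table z -0.4539879270114966
[ 202  216  134   65 1803] 21.354019696062664 ((468.711669921875, 83.75732421875), (102.0790786743164, 365.3875427246094), 5.605591297149658) [ 401.6073903  -101.27099985   15.30415359] [531.11875564 269.02504369  27.18938305]
[   0  287  109   63 1253] 23.3934478461274 ((508.85845947265625, 566.8223876953125), (188.86488342285156, 118.10894775390625), 79.22435760498047) [455.66648709 464.97738984  15.00682618] [583.16304458 661.77304847  28.99143289]
mill [300 174  18  26 338] 153.21172214763982 [459.4 -62.4 115. ] [497.2 -21.1 153.2] [479.5 -41.5 151. ]
mill [264 189  19  27 389] 152.85829532343632 [444.6  72.3 115.3] [482.4 107.1 152.9] [465.3  87.2 150.4]
mill [221 206  21  30 459] 153.129321159067 [433.4 198.1 115. ] [467.3 237.6 153.1] [454.5 216.2 150.4]
```

Emit:
play_rows --pt "0.55 0.8 0.05 0 0 0 1" --pt "0.55 0.8 0.05 0 0 0 1" --pt "0.55 0.8 0.05 0 0 0 1" --pt "0.55 0.8 0.05 0 0 0 1" --pt "0.55 0.8 0.05 0 0 0 1" --pt "0.55 0.8 0.05 0 0 0 1" --pt "0.55 0.8 0.05 0 0 0 1" --pt "0.55 0.8 0.05 0 0 0 1" --squeeze 20

```text
time_s: 0.77
eef_pos: [349.0, -238.0, 247.3]
ee_rot: [-0.0, 0.986, 0.166, -0.0]
force: [0.6, -0.3, -0.6]
grip_width: 1.002
```

Emit:
play_rows --pt "0.55 0.8 0.05 0 0 0 1" --pt "0.55 0.8 0.05 0 0 0 1" --pt "0.55 0.8 0.05 0 0 0 1" --pt "0.55 0.8 0.05 0 0 0 1" --pt "0.55 0.8 0.05 0 0 0 1" --pt "0.55 0.8 0.05 0 0 0 1" --pt "0 0 0 0 0 0 1"

```text
time_s: 1.35
eef_pos: [482.5, -43.1, 259.2]
ee_rot: [-0.001, 0.986, 0.169, 0.0]
force: [-0.4, 0.2, 1.0]
grip_width: 1.001
```

```bash
python3 - <<'E'
from h import *
s=sensors.sense(); print({k:np.round(v,3).tolist() for k,v in s.items()})
c=capture("wrist"); np.savez("w1.npz",pos=s["eef_pos"],rot=s["ee_rot"],**c); save("w1",c["pixels"]); print(np.round(c["tool_from_camera"],3),c["fx"])
E
```

```text
{'time_s': 1.35, 'joints': [-0.332, 0.202, 1.567, 0.002, 1.372, 0.898], 'dq': [-0.108, -0.034, 0.063, -0.038, -0.006, -0.114], 'tau': [2.411, -35.295, -27.356, 0.149, 0.071, 1.035], 'eef_pos': [482.53, -43.07, 259.184], 'ee_rot': [-0.001, 0.986, 0.169, 0.0], 'force': [-0.384, 0.228, 1.049], 'wrist_torque': [-0.024, -0.05, 0.013], 'grip_width': 1.001}
[[ 1.00000e-03 -9.48000e-01 -3.18000e-01  8.05110e+01]
 [ 1.00000e+00  1.00000e-03 -0.00000e+00  1.60900e+00]
 [ 0.00000e+00 -3.18000e-01  9.48000e-01 -1.43074e+02]
 [ 0.00000e+00  0.00000e+00  0.00000e+00  1.00000e+00]] 321.07043296471977
```

View pics/w1.png

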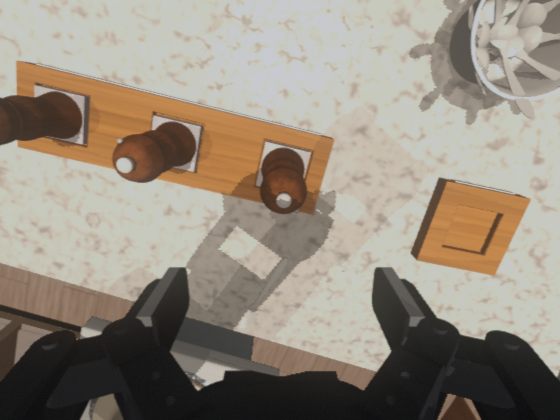

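Wrist view: right mill at (284,190), between the fingers in the image's x. The middle one's nut is at (124,165) with a possible stud at (120,142). The dock is fully visible at (415–530,180–275). Next I'll measure positions and zoom in on the studs.

```bash
cat >> h.py <<'E'
def wristcam(c,pos,rot):
    T=np.eye(4); T[:3,:3]=R.from_quat(np.roll(rot,-1)).as_matrix(); T[:3,3]=pos
    M=T@np.array(c["tool_from_camera"]); c=dict(c)
    c["rotation"]=np.roll(R.from_matrix(M[:3,:3]).as_quat(),1); c["eye"]=M[:3,3]; return c
def ray(c,uv,z):
    d=np.array([(uv[0]-c["cx"])/c["fx"],(uv[1]-c["cy"])/c["fy"],1.])@R.from_quat(np.roll(c["rotation"],-1)).as_matrix().T
    e=np.array(c["eye"]); return e+d*(z-e[2])/d[2]
def analyse(c):
    P=world(c); im=c["pixels"].astype(int)
    m=(P[...,2]>16)&(P[...,2]<28)&(P[...,0]>300)&(P[...,0]<600)&(im[...,0]-im[...,2]>40)
    k,lab,st,ce=cv2.connectedComponentsWithStats(m.astype(np.uint8))
    for i in range(1,k):
        if st[i,4]>700:
            q=P[lab==i]; q=q[abs(q[:,2]-np.median(q[:,2]))<2]; print("block",st[i],np.median(q[:,2]).round(1),cv2.minAreaRect(q[:,:2].astype(np.float32)))
    # dock pocket floor
    m=(P[...,2]>8)&(P[...,2]<15)&(abs(P[...,0]-488)<45)&(abs(P[...,1]+299)<45)
    if m.sum()>100:
        q=P[m]; print("dock pocket floor",m.sum(),np.median(q[:,2]).round(1),cv2.minAreaRect(q[:,:2].astype(np.float32)))
    m=(P[...,2]>105)&(P[...,2]<158)&(P[...,0]>430)&(P[...,0]<530)&(abs(P[...,1])<350)
    k,lab,st,ce=cv2.connectedComponentsWithStats(m.astype(np.uint8))
    for i in range(1,k):
        if st[i,4]>100:
            q=P[lab==i]; f=lambda p:(np.r_[np.sqrt(p[3]),p[:3]]-np.r_[0,q.mean(0)])
            r=np.linalg.lstsq(np.c_[2*q,np.ones(len(q))],(q**2).sum(1),rcond=None)[0]
            t=q[q[:,2]>149]; print("mill",st[i],"sphere",r[:3].round(1),"top",t.mean(0).round(1),len(t))
E
python3 - <<'E'
from h import *
d=dict(np.load("w1.npz")); c=wristcam(d,d["pos"],d["rot"]); analyse(c)
print("nuts",[ray(c,p,154).round(1) for p in((284,200),(124,165))])
im=c["pixels"]; a=im[110:230,90:330]; b=im[160:290,400:540]
save("z1",np.vstack([cv2.resize(a,(720,360),interpolation=cv2.INTER_CUBIC)]))
t=dict(np.load("top.npz")); analyse(t)
E
```

```text
block [   17    61   318   153 14872] 22.5 ((470.76300048828125, 81.85628509521484), (96.41078186035156, 361.1377258300781), 5.9521942138671875)
block [ 416  181  115   95 5230] 22.5 ((489.4200439453125, -302.4145812988281), (110.84286499023438, 112.22257232666016), 7.650298595428467)
dock pocket floor 1717 12.6 ((488.9396667480469, -306.0213928222656), (58.077903747558594, 54.76915740966797), 7.530201435089111)
mill [  0  97  25  48 887] sphere [458.2 211.3 118.1] top [nan nan nan] 0
mill [ 113  134   56   49 2176] sphere [470.5  81.4 126.7] top [471.1  81.  152.5] 214
mill [ 260  166   48   48 1767] sphere [485.6 -46.8 128.9] top [485.5 -46.8 152.5] 184
nuts [array([486. , -46.8, 154. ]), array([471.1,  81. , 154. ])]
block [ 355  237   49   48 1331] 21.6 ((488.598388671875, -299.2320861816406), (109.92365264892578, 110.8316421508789), 7.449704170227051)
block [ 158  240  143   50 3582] 21.9 ((470.017333984375, 84.85575103759766), (96.09919738769531, 360.2195739746094), 5.952868461608887)
dock pocket floor 477 11.6 ((494.2181701660156, -300.1141052246094), (70.10928344726562, 57.68130874633789), 7.256748676300049)
mill [272 254  18  18 267] sphere [484.2 -44.  129.2] top [484.1 -43.7 152.2] 21
mill [216 259  18  18 272] sphere [469.8  84.5 129.2] top [469.1  84.5 152.1] 25
mill [159 263  20  18 285] sphere [457.8 213.7 128.2] top [457.7 213.9 152.3] 25h.py:33: RuntimeWarning: Mean of empty slice.
  t=q[q[:,2]>149]; print("mill",st[i],"sphere",r[:3].round(1),"top",t.mean(0).round(1),len(t))
  ret = um.true_divide(
```

View pics/z1.png

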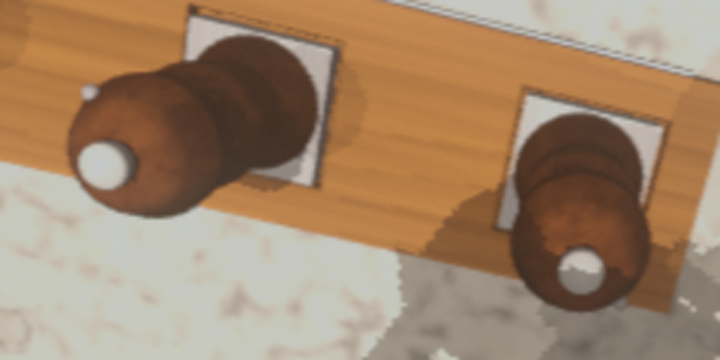

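The zoom shows the middle mill's stud at about px (120,141) and the right mill's faint one near (297,210). The square feet are visible in their pockets.

```bash
python3 - <<'E'
from h import *
s=sensors.sense(); print(np.round(s["eef_pos"],1),np.round(s["dq"],3))
d=dict(np.load("w1.npz")); c=wristcam(d,d["pos"],d["rot"])
for uv,ctr in(((120,141),(470.8,81.2)),((297,210),(485.6,-46.8))):
  for z in(125,130,135):
    p=ray(c,uv,z)[:2]-ctr; print(z,p.round(1),np.hypot(*p).round(1),np.degrees(np.arctan2(p[1],p[0])).round(0))
c2=capture("wrist"); c2=wristcam(c2,s["eef_pos"],s["ee_rot"]); np.savez("w2.npz",**c2); analyse(c2)
E
```

```text
[481.3 -45.3 258.9] [-0.081 -0.023  0.038 -0.018 -0.002 -0.04 ]
125 [ 9.5 18.5] 20.8 63.0
130 [10.9 16.4] 19.7 56.0
135 [12.3 14.3] 18.9 49.0
125 [-13.1 -17.8] 22.1 -126.0
130 [-11.6 -17. ] 20.5 -124.0
135 [-10.  -16.1] 19.0 -122.0
block [   14    59   319   154 14973] 22.5 ((470.88262939453125, 81.63463592529297), (96.61438751220703, 360.9444885253906), 6.045483112335205)
block [ 415  179  115   95 5243] 22.5 ((489.59375, -302.31402587890625), (110.49491119384766, 112.22308349609375), 7.537788391113281)
dock pocket floor 1731 12.6 ((488.96551513671875, -306.2252502441406), (57.942325592041016, 55.427947998046875), 7.4887895584106445)
mill [  0  96  22  47 746] sphere [458.3 211.  117.7] top [nan nan nan] 0
mill [ 110  131   57   50 2202] sphere [470.5  81.4 126.8] top [471.   80.9 152.5] 220
mill [ 258  164   48   48 1777] sphere [485.6 -46.9 129. ] top [485.4 -46.9 152.5] 187h.py:33: RuntimeWarning: Mean of empty slice.
  t=q[q[:,2]>149]; print("mill",st[i],"sphere",r[:3].round(1),"top",t.mean(0).round(1),len(t))
  ret = um.true_divide(
```

Emit:
play_rows --pt "0.11 0.06 -0.6 0 0 0 1" --pt "0 0 -0.8 0 0 0 1" --pt "0 0 -0.8 0 0 0 1" --pt "0 0 -0.8 0 0 0 1" --pt "0 0 -0.6 0 0 0 1" --pt "0 0 -0.23 0 0 0 0.4" --pt "0 0 0 0 0 0 0.2" --pt "0 0 0 0 0 0 0.2" --squeeze 20

```text
time_s: 2.12
eef_pos: [485.2, -46.3, 107.0]
ee_rot: [0.0, 0.986, 0.166, 0.0]
force: [0.2, -0.5, 0.5]
grip_width: 0.609
```

```bash
cat > st.py <<'E'
from h import *
s=sensors.sense(); print({k:np.round(s[k],3).tolist() for k in("time_s","eef_pos","force","wrist_torque","grip_width","joints")}, "yaw",np.degrees(2*np.arctan2(s["ee_rot"][2],s["ee_rot"][1])).round(1))
E
python3 st.py
```

```text
{'time_s': 2.117, 'eef_pos': [485.153, -46.266, 107.028], 'force': [0.248, -0.461, 0.497], 'wrist_torque': [0.024, -0.035, 0.007], 'grip_width': 0.609, 'joints': [-0.336, 0.373, 1.77, -0.0, 0.999, 0.901]} yaw 19.1
```

Emit:
play_rows --pt "0 0 0 0 0 0 0.06" --pt "0 0 0 0 0 0 0.04" --pt "0 0 0 0 0 0 0.02"

```text
time_s: 2.37
eef_pos: [485.4, -45.6, 107.2]
ee_rot: [0.0, 0.986, 0.167, 0.001]
force: [0.2, 0.5, 0.7]
grip_width: 0.505
```

Emit:
play_rows --pt "0 0 0 0 0 0 0" --pt "0 0 0 0 0 0 -0.05" --pt "0 0 0 0 0 0 -0.1" --pt "0 0 0 0 0 0 -0.3" --pt "0 0 0 0 0 0 -0.3"

```text
time_s: 2.78
eef_pos: [485.3, -45.4, 106.9]
ee_rot: [0.0, 0.986, 0.167, 0.001]
force: [-1.2, 2.2, 6.1]
grip_width: 0.474
```

```bash
python3 st.py
```

```text
{'time_s': 2.783, 'eef_pos': [485.267, -45.372, 106.865], 'force': [-1.187, 2.212, 6.101], 'wrist_torque': [0.328, 0.224, 0.014], 'grip_width': 0.474, 'joints': [-0.334, 0.373, 1.77, 0.0, 0.998, 0.901]} yaw 19.2
```

Emit:
play_rows --pt "0 0 0 0 0 0.5 -0.3" --pt "0 0 0 0 0 0.9 -0.3" --pt "0 0 0 0 0 0.9 -0.3" --pt "0 0 0 0 0 0.9 -0.3" --pt "0 0 0 0 0 0.9 -0.3" --pt "0 0 0 0 0 0.9 -0.3" --pt "0 0 0 0 0 0.9 -0.3" --pt "0 0 0 0 0 0.9 -0.3"

```text
time_s: 3.45
eef_pos: [485.4, -45.7, 106.9]
ee_rot: [0.001, 0.865, 0.502, 0.001]
force: [-0.4, -0.3, 5.3]
grip_width: 0.476
```

```bash
python3 st.py
```

```text
{'time_s': 3.45, 'eef_pos': [485.448, -45.663, 106.888], 'force': [-0.384, -0.294, 5.321], 'wrist_torque': [-0.044, 0.022, -0.142], 'grip_width': 0.476, 'joints': [-0.335, 0.373, 1.77, -0.0, 0.997, 0.185]} yaw 60.2
```

Emit:
play_rows --pt "0 0 0 0 0 0.9 -0.3" --pt "0 0 0 0 0 0.9 -0.3" --pt "0 0 0 0 0 0.9 -0.3" --pt "0 0 0 0 0 0.9 -0.3" --pt "0 0 0 0 0 0.9 -0.3"

```text
time_s: 3.87
eef_pos: [485.5, -45.7, 106.9]
ee_rot: [0.001, 0.724, 0.69, 0.0]
force: [0.4, 0.6, 4.9]
grip_width: 0.476
```

```bash
python3 st.py
```

```text
{'time_s': 3.867, 'eef_pos': [485.533, -45.671, 106.881], 'force': [0.355, 0.603, 4.928], 'wrist_torque': [0.027, -0.04, -0.196], 'grip_width': 0.476, 'joints': [-0.335, 0.373, 1.77, 0.0, 0.997, -0.286]} yaw 87.2
```

Emit:
play_rows --pt "0 0 0 0 0 0.9 -0.3" --pt "0 0 0 0 0 0.9 -0.3" --pt "0 0 0 0 0 0.9 -0.3" --pt "0 0 0 0 0 0.9 -0.3" --pt "0 0 0 0 0 0.9 -0.3" --pt "0 0 0 0 0 0 -0.3"

```text
time_s: 4.37
eef_pos: [485.6, -45.6, 106.9]
ee_rot: [0.001, 0.543, 0.839, 0.0]
force: [1.4, 1.5, 5.9]
grip_width: 0.475
```

```bash
python3 st.py
```

```text
{'time_s': 4.367, 'eef_pos': [485.609, -45.615, 106.892], 'force': [1.371, 1.455, 5.866], 'wrist_torque': [0.078, -0.162, -0.116], 'grip_width': 0.475, 'joints': [-0.335, 0.373, 1.77, 0.0, 0.997, -0.756]} yaw 114.2
```

Emit:
play_rows --pt "0 0 0 0 0 0.9 -0.3" --pt "0 0 0 0 0 0.4 -0.3" --pt "0 0 0 0 0 0 -0.3"

```text
time_s: 4.62
eef_pos: [485.6, -45.6, 106.9]
ee_rot: [0.001, 0.487, 0.873, 0.0]
force: [0.5, 1.3, 5.5]
grip_width: 0.473
```

```bash
python3 st.py
```

```text
{'time_s': 4.617, 'eef_pos': [485.627, -45.612, 106.88], 'force': [0.479, 1.299, 5.545], 'wrist_torque': [0.098, -0.258, -0.137], 'grip_width': 0.473, 'joints': [-0.335, 0.373, 1.77, 0.0, 0.997, -0.888]} yaw 121.7
```

Emit:
play_rows --pt "0 0 0 0 0 0 0.0" --pt "0 0 0 0 0 0 0.2" --pt "0 0 0 0 0 0 0.6" --pt "0 0 0 0 0 0 1" --pt "0 0 0 0 0 0 1"

```text
time_s: 5.03
eef_pos: [484.7, -45.4, 105.9]
ee_rot: [-0.0, 0.487, 0.874, -0.0]
force: [-1.3, 1.1, 0.2]
grip_width: 0.988
```

```bash
python3 st.py
```

```text
{'time_s': 5.033, 'eef_pos': [484.721, -45.435, 105.93], 'force': [-1.297, 1.148, 0.161], 'wrist_torque': [0.039, 0.018, -0.041], 'grip_width': 0.988, 'joints': [-0.335, 0.374, 1.771, -0.0, 0.997, -0.889]} yaw 121.8
```

Emit:
play_rows --pt "0 0 0.9 0 0 0 1" --pt "0 0 0.9 0 0 0 1" --pt "0 0 0.9 0 0 -1 1" --pt "0 0 0.9 0 0 -1 1" --pt "-0.072 0.643 0 0 0 -1 1" --pt "-0.072 0.643 0 0 0 -1 1" --pt "-0.072 0.643 0 0 0 -1 1" --pt "-0.072 0.643 0 0 0 -1 1"

```text
time_s: 5.7
eef_pos: [473.0, 58.5, 250.2]
ee_rot: [0.0, 0.735, 0.678, -0.0]
force: [-0.6, 0.2, 0.3]
grip_width: 0.997
```

Emit:
play_rows --pt "-0.072 0.643 0 0 0 -1 1" --pt "0 0 0 0 0 -1 1" --pt "0 0 0 0 0 -1 1" --pt "0 0 0 0 0 -1 1" --pt "0 0 0 0 0 -1 1" --pt "0 0 0 0 0 0 1" --pt "0 0 0 0 0 0 1"

```text
time_s: 6.28
eef_pos: [470.4, 83.1, 250.0]
ee_rot: [-0.0, 0.883, 0.469, -0.0]
force: [0.6, 0.2, -0.5]
grip_width: 0.998
```

```bash
python3 st.py; python3 - <<'E' 2>/dev/null
from h import *
s=sensors.sense(); c=wristcam(capture("wrist"),s["eef_pos"],s["ee_rot"]); np.savez("w3.npz",**c); save("w3",c["pixels"]); analyse(c)
E
```

```text
{'time_s': 6.283, 'eef_pos': [470.444, 83.132, 250.016], 'force': [0.635, 0.228, -0.486], 'wrist_torque': [-0.022, -0.027, -0.029], 'grip_width': 0.998, 'joints': [-0.071, 0.194, 1.602, 0.0, 1.346, 0.523]} yaw 55.9
block [  139     7   261   287 14708] 22.5 ((471.1740417480469, 81.59898376464844), (96.31703186035156, 361.04473876953125), 6.000551700592041)
mill [ 142   40   63   60 2717] sphere [459.2 211.1 128.8] top [459.1 211.3 152.6] 293
mill [ 256  169   49   50 1864] sphere [471.1  82.9 128.8] top [471.   82.7 152.6] 196
mill [ 344  266   32   51 1210] sphere [486.6 -50.7 122.8] top [482.  -45.2 152.1] 62
```

View pics/w3.png

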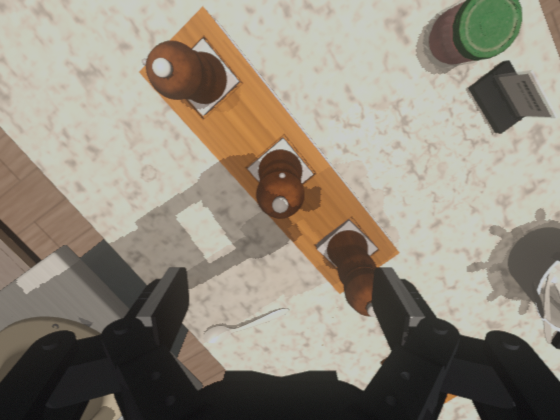

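The middle mill's stud at (282,175) faces along tool x, so it is clear of the pads. The left mill is at (172,70), and its stud is hidden or a speck near (148,70). I'll descend on the middle mill.

Emit:
play_rows --pt "0 0 -0.7 0 0 0 1" --pt "0 0 -0.8 0 0 0 1" --pt "0 0 -0.8 0 0 0 1" --pt "0 0 -0.8 0 0 0 0.8" --pt "0 0 -0.5 0 0 0 0.5" --pt "0 0 0 0 0 0 0.2" --pt "0 0 0 0 0 0 0.08" --pt "0 0 0 0 0 0 0.02"

```text
time_s: 7.0
eef_pos: [471.4, 83.1, 107.5]
ee_rot: [0.001, 0.884, 0.468, 0.001]
force: [0.1, 0.3, -0.1]
grip_width: 0.51
```

Emit:
play_rows --pt "0 0 0 0 0 0 0" --pt "0 0 0 0 0 0 -0.05" --pt "0 0 0 0 0 0 -0.1" --pt "0 0 0 0 0 0 -0.3" --pt "0 0 0 0 0 0 -0.3"

```text
time_s: 7.42
eef_pos: [471.1, 83.3, 107.6]
ee_rot: [0.001, 0.884, 0.468, 0.001]
force: [-3.6, 1.3, 7.3]
grip_width: 0.467
```

```bash
python3 st.py;  python3 - <<'E'
from h import *
c=np.load("w3.npz"); save("z3",cv2.resize(c["pixels"][25:115,125:260],(675,450),interpolation=cv2.INTER_CUBIC))
E
```

```text
{'time_s': 7.417, 'eef_pos': [471.123, 83.298, 107.614], 'force': [-3.573, 1.346, 7.335], 'wrist_torque': [0.233, 0.379, 0.05], 'grip_width': 0.467, 'joints': [-0.071, 0.354, 1.796, 0.0, 0.99, 0.526]} yaw 55.8
```

View pics/z3.png

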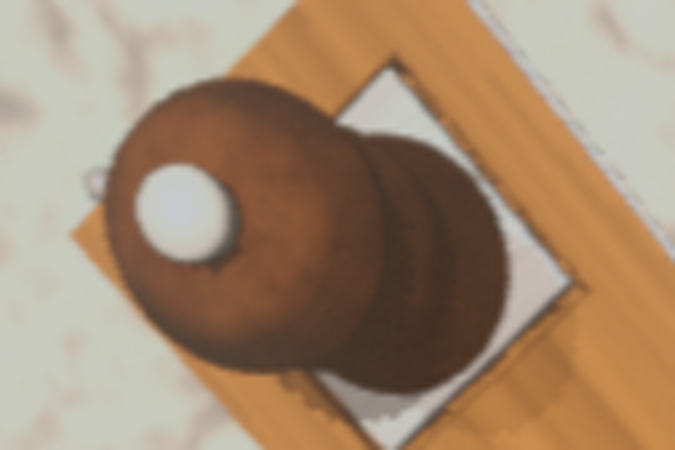

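Left stud at crop (95,183), px (144,62), so it lies at about 140° in the world. Turning the middle head now.

Emit:
play_rows --pt "0 0 0 0 0 0.5 -0.3" --pt "0 0 0 0 0 0.9 -0.3" --pt "0 0 0 0 0 0.9 -0.3" --pt "0 0 0 0 0 0.9 -0.3" --pt "0 0 0 0 0 0.9 -0.3" --pt "0 0 0 0 0 0.9 -0.3" --pt "0 0 0 0 0 0.9 -0.3" --pt "0 0 0 0 0 0.9 -0.3"

```text
time_s: 8.08
eef_pos: [471.4, 83.3, 107.6]
ee_rot: [0.001, 0.664, 0.748, 0.001]
force: [-0.2, 1.2, 6.6]
grip_width: 0.465
```

```bash
python3 st.py
```

```text
{'time_s': 8.083, 'eef_pos': [471.359, 83.3, 107.623], 'force': [-0.203, 1.228, 6.632], 'wrist_torque': [0.313, 0.127, -0.038], 'grip_width': 0.465, 'joints': [-0.071, 0.354, 1.796, 0.0, 0.989, -0.191]} yaw 96.9
```

Emit:
play_rows --pt "0 0 0 0 0 0.9 -0.3" --pt "0 0 0 0 0 0.9 -0.3" --pt "0 0 0 0 0 0.9 -0.3" --pt "0 0 0 0 0 0.9 -0.3"

```text
time_s: 8.42
eef_pos: [471.5, 83.4, 107.7]
ee_rot: [0.001, 0.512, 0.859, 0.001]
force: [-0.7, 1.3, 5.9]
grip_width: 0.472
```

```bash
python3 st.py
```

```text
{'time_s': 8.417, 'eef_pos': [471.503, 83.361, 107.652], 'force': [-0.68, 1.334, 5.931], 'wrist_torque': [0.397, 0.003, 0.007], 'grip_width': 0.472, 'joints': [-0.071, 0.354, 1.796, 0.001, 0.989, -0.568]} yaw 118.5
```

Emit:
play_rows --pt "0 0 0 0 0 0.9 -0.3" --pt "0 0 0 0 0 0.9 -0.3" --pt "0 0 0 0 0 0.9 -0.3" --pt "0 0 0 0 0 0.9 -0.3" --pt "0 0 0 0 0 0.9 -0.3" --pt "0 0 0 0 0 0 -0.3"

```text
time_s: 8.92
eef_pos: [471.6, 83.5, 107.7]
ee_rot: [0.002, 0.297, 0.955, 0.001]
force: [-0.6, 2.9, 5.6]
grip_width: 0.468
```

```bash
python3 st.py
```

```text
{'time_s': 8.917, 'eef_pos': [471.609, 83.505, 107.67], 'force': [-0.649, 2.95, 5.592], 'wrist_torque': [0.601, -0.083, -0.046], 'grip_width': 0.468, 'joints': [-0.071, 0.354, 1.795, 0.001, 0.988, -1.039]} yaw 145.5
```

The middle mill turned freely, with torque below 0.05 N m. On to the left mill.

Emit:
play_rows --pt "0 0 0 0 0 0 0.1" --pt "0 0 0 0 0 0 0.5" --pt "0 0 0 0 0 0 1" --pt "0 0 0 0 0 0 1" --pt "0 0 0.9 0 0 0 1" --pt "0 0 0.9 0 0 0 1" --pt "0 0 0.9 0 0 0 1" --pt "0 0 0.9 0 0 0 1"

```text
time_s: 9.58
eef_pos: [470.1, 83.1, 251.9]
ee_rot: [-0.0, 0.299, 0.954, -0.0]
force: [0.3, -0.2, 0.0]
grip_width: 0.998
```

Emit:
play_rows --pt "-0.06 0.644 0 0 0 0 1" --pt "-0.06 0.644 0 0 0 0 1" --pt "-0.06 0.644 0 0 0 0 1" --pt "-0.06 0.644 0 0 0 0 1" --pt "-0.06 0.644 0 0 0 -0.9 1" --pt "0 0 0 0 0 0 1" --pt "0 0 0 0 0 0 1"

```text
time_s: 10.17
eef_pos: [458.2, 212.6, 249.9]
ee_rot: [-0.0, 0.343, 0.939, -0.0]
force: [-0.4, 0.7, -0.2]
grip_width: 1.001
```

```bash
python3 st.py; python3 - <<'E' 2>/dev/null
from h import *
s=sensors.sense(); c=wristcam(capture("wrist"),s["eef_pos"],s["ee_rot"]); np.savez("w4.npz",**c); save("w4",c["pixels"]); analyse(c)
E
```

```text
{'time_s': 10.167, 'eef_pos': [458.204, 212.612, 249.888], 'force': [-0.352, 0.651, -0.221], 'wrist_torque': [0.007, -0.074, -0.004], 'grip_width': 1.001, 'joints': [0.202, 0.256, 1.525, -0.0, 1.362, -0.669]} yaw 139.9
block [ 501    0   59  125 1757] 23.4 ((540.2376708984375, 483.81439208984375), (42.35350799560547, 123.13462829589844), 78.98465728759766)
block [  98  110  242  210 9913] 22.4 ((471.4546813964844, 81.96279907226562), (96.33826446533203, 360.7123718261719), 5.962850570678711)
mill [ 258  170   49   50 1869] sphere [457.7 213.1 128.6] top [457.9 212.9 152.4] 197
mill [177 261  35  50 935] sphere [470.3  80.6 120.9] top [nan nan nan] 0
```

Measured (457.9, 213.0), which is close enough. Descending.

Emit:
play_rows --pt "0 0.01 -0.7 0 0 0 1" --pt "0 0 -0.8 0 0 0 1" --pt "0 0 -0.8 0 0 0 1" --pt "0 0 -0.8 0 0 0 0.8" --pt "0 0 -0.5 0 0 0 0.5" --pt "0 0 0 0 0 0 0.2" --pt "0 0 0 0 0 0 0.08" --pt "0 0 0 0 0 0 0.02"

```text
time_s: 10.88
eef_pos: [459.5, 212.0, 107.7]
ee_rot: [0.001, 0.344, 0.939, 0.001]
force: [0.8, 0.2, 0.8]
grip_width: 0.507
```

Emit:
play_rows --pt "0 0 0 0 0 0 0" --pt "0 0 0 0 0 0 -0.05" --pt "0 0 0 0 0 0 -0.1" --pt "0 0 0 0 0 0 -0.3" --pt "0 0 0 0 0 0 -0.3"

```text
time_s: 11.3
eef_pos: [459.7, 212.6, 107.6]
ee_rot: [0.002, 0.344, 0.939, 0.001]
force: [2.5, 1.1, 6.9]
grip_width: 0.468
```

```bash
python3 st.py
```

```text
{'time_s': 11.3, 'eef_pos': [459.664, 212.626, 107.639], 'force': [2.533, 1.074, 6.891], 'wrist_torque': [0.104, -0.204, 0.018], 'grip_width': 0.468, 'joints': [0.202, 0.407, 1.715, 0.0, 1.016, -0.667]} yaw 139.8
```

Emit:
play_rows --pt "0 0 0 0 0 -0.5 -0.3" --pt "0 0 0 0 0 -0.9 -0.3" --pt "0 0 0 0 0 -0.9 -0.3" --pt "0 0 0 0 0 -0.9 -0.3" --pt "0 0 0 0 0 -0.9 -0.3" --pt "0 0 0 0 0 -0.9 -0.3" --pt "0 0 0 0 0 -0.9 -0.3" --pt "0 0 0 0 0 -0.9 -0.3"

```text
time_s: 11.97
eef_pos: [459.2, 212.4, 107.5]
ee_rot: [0.001, 0.651, 0.759, 0.001]
force: [-0.5, -1.0, 8.5]
grip_width: 0.467
```

```bash
python3 st.py
```

```text
{'time_s': 11.967, 'eef_pos': [459.189, 212.402, 107.53], 'force': [-0.522, -0.962, 8.478], 'wrist_torque': [-0.061, 0.242, 0.031], 'grip_width': 0.467, 'joints': [0.201, 0.407, 1.716, -0.0, 1.017, 0.049]} yaw 98.7
```

Emit:
play_rows --pt "0 0 0 0 0 -0.9 -0.3" --pt "0 0 0 0 0 -0.9 -0.3" --pt "0 0 0 0 0 -0.9 -0.3" --pt "0 0 0 0 0 -0.9 -0.3"

```text
time_s: 12.3
eef_pos: [458.8, 212.5, 107.5]
ee_rot: [0.0, 0.782, 0.623, 0.001]
force: [-2.2, 0.4, 9.9]
grip_width: 0.464
```

```bash
python3 st.py
```

```text
{'time_s': 12.3, 'eef_pos': [458.841, 212.471, 107.509], 'force': [-2.17, 0.38, 9.911], 'wrist_torque': [0.017, 0.654, 0.032], 'grip_width': 0.464, 'joints': [0.202, 0.407, 1.716, -0.0, 1.018, 0.426]} yaw 77.1
```

Emit:
play_rows --pt "0 0 0 0 0 -0.9 -0.3" --pt "0 0 0 0 0 -0.9 -0.3" --pt "0 0 0 0 0 -0.9 -0.3" --pt "0 0 0 0 0 -0.9 -0.3" --pt "0 0 0 0 0 -0.9 -0.3" --pt "0 0 0 0 0 0 -0.3"

```text
time_s: 12.8
eef_pos: [458.5, 212.7, 107.5]
ee_rot: [-0.0, 0.906, 0.424, 0.0]
force: [-4.5, 0.8, 10.1]
grip_width: 0.472
```

```bash
python3 st.py
```

```text
{'time_s': 12.8, 'eef_pos': [458.483, 212.73, 107.514], 'force': [-4.503, 0.756, 10.147], 'wrist_torque': [0.309, 0.9, 0.029], 'grip_width': 0.472, 'joints': [0.202, 0.407, 1.716, 0.001, 1.018, 0.898]} yaw 50.1
```

The left mill is free too (0.03 N m), so the right one is rough (0.12–0.20 while turning, 0.137 when held still). Going back to it.

Emit:
play_rows --pt "0 0 0 0 0 0 0.1" --pt "0 0 0 0 0 0 0.5" --pt "0 0 0 0 0 0 1" --pt "0 0 0 0 0 0 1" --pt "0 0 0.9 0 0 0 1" --pt "0 0 0.9 0 0 0 1" --pt "0 0 0.9 0 0 1 1" --pt "0 0 0.9 0 0 1 1"

```text
time_s: 13.47
eef_pos: [458.1, 212.2, 251.8]
ee_rot: [-0.0, 0.854, 0.52, -0.0]
force: [0.5, 0.5, 0.5]
grip_width: 1.001
```

Emit:
play_rows --pt "0.08 -0.8 0 0 0 1 1" --pt "0.08 -0.8 0 0 0 1 1" --pt "0.08 -0.8 0 0 0 1 1" --pt "0.08 -0.8 0 0 0 1 1" --pt "0.08 -0.8 0 0 0 1 1" --pt "0.08 -0.8 0 0 0 1 1" --pt "0.08 -0.8 0 0 0 1 1" --pt "0.08 -0.8 0 0 0 1 1"

```text
time_s: 14.13
eef_pos: [483.9, -45.3, 250.1]
ee_rot: [-0.0, 0.569, 0.823, -0.0]
force: [0.4, 0.9, -0.2]
grip_width: 1.0
```

Emit:
play_rows --pt "0.02 -0.045 0 0 0 1 1" --pt "0 0 0 0 0 0 1" --pt "0 0 0 0 0 0 1"

```text
time_s: 14.38
eef_pos: [484.8, -45.4, 250.0]
ee_rot: [-0.0, 0.529, 0.849, 0.0]
force: [-0.3, 0.5, 0.3]
grip_width: 0.996
```

```bash
python3 st.py; python3 - <<'E' 2>/dev/null
from h import *
s=sensors.sense(); c=wristcam(capture("wrist"),s["eef_pos"],s["ee_rot"]); np.savez("w5.npz",**c); save("w5",c["pixels"]); analyse(c)
E
```

```text
{'time_s': 14.383, 'eef_pos': [484.768, -45.351, 249.951], 'force': [-0.309, 0.539, 0.292], 'wrist_torque': [0.001, 0.007, 0.024], 'grip_width': 0.996, 'joints': [-0.335, 0.215, 1.576, 0.0, 1.351, -0.792]} yaw 116.2
block [  230     0   167   222 11567] 22.4 ((476.67864990234375, 29.570785522460938), (96.17675018310547, 254.48101806640625), 5.979342937469482)
block [ 170  293   83   78 2801] 22.3 ((498.2855224609375, -300.0108642578125), (92.72692108154297, 112.05833435058594), 7.154653072357178)
dock pocket floor 1279 12.5 ((490.5308837890625, -305.5369567871094), (59.088069915771484, 53.83807373046875), 7.5941972732543945)
mill [ 311    8   57   65 2830] sphere [470.   81.7 129.8] top [470.1  81.8 152.5] 311
mill [ 257  171   49   49 1881] sphere [484.4 -46.3 128.5] top [484.4 -46.3 152.5] 190
```

View pics/w5.png

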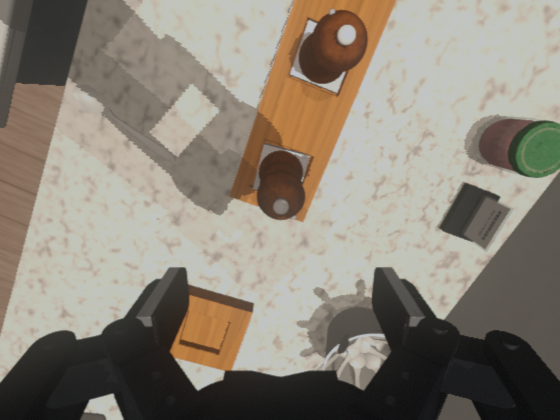

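Right mill at (281,195), with its steel foot visible around (255–312,143–190). The middle mill's stud is now at (332,11), so it has turned. Next I'll measure the foot's yaw.

```bash
cat > foot.py <<'E'
from h import *
def foot(c,x0,y0,zt=26,half=42,name=None):
    # rectify plane z=zt, 4 px/mm; print silver region's rectangle
    n=int(half*8); g=(np.arange(n)/4.-half)
    X,Y=np.meshgrid(x0+g,y0+g); W=np.stack([X,Y,np.full_like(X,zt)],-1)-np.array(c["eye"])
    Q=W@R.from_quat(np.roll(c["rotation"],-1)).as_matrix()
    u=(Q[...,0]/Q[...,2]*c["fx"]+c["cx"]).astype(np.float32); v=(Q[...,1]/Q[...,2]*c["fy"]+c["cy"]).astype(np.float32)
    im=cv2.remap(np.ascontiguousarray(c["pixels"]),u,v,cv2.INTER_LINEAR)
    z=cv2.remap(world(c)[...,2].astype(np.float32),u,v,cv2.INTER_NEAREST)
    hsv=cv2.cvtColor(im,cv2.COLOR_RGB2HSV)
    m=((hsv[...,1]<70)&(hsv[...,2]>90)&(abs(z-zt)<4)).astype(np.uint8)
    m=cv2.morphologyEx(m,cv2.MORPH_OPEN,np.ones((5,5)))
    ys,xs=np.nonzero(m); pts=np.c_[xs,ys].astype(np.float32)/4-half+np.array([x0,y0])
    print("foot",len(pts),cv2.minAreaRect(pts.astype(np.float32)))
    if name: save(name,np.hstack([im,cv2.cvtColor(m*255,cv2.COLOR_GRAY2RGB)]))
if __name__=="__main__":
    for f,p in(("w5",(485,-46)),("w2",(485,-46)),("w3",(471,83)),("w5",(471,82))): foot(dict(np.load(f+".npz")),*p,name="foot_"+f+str(p[1]))
E
python3 foot.py
```

```text
foot 8700 ((484.410888671875, -46.679813385009766), (54.051116943359375, 55.0138053894043), 11.520318984985352)
foot 9083 ((485.1936340332031, -47.006134033203125), (54.715763092041016, 54.46182632446289), 6.2034478187561035)
foot 10170 ((470.3464660644531, 82.16265869140625), (54.829227447509766, 54.807613372802734), 6.2034478187561035)
foot 9086 ((470.4422912597656, 82.33993530273438), (54.5117301940918, 54.7908821105957), 6.1466264724731445)
```

View pics/foot_w5-46.png

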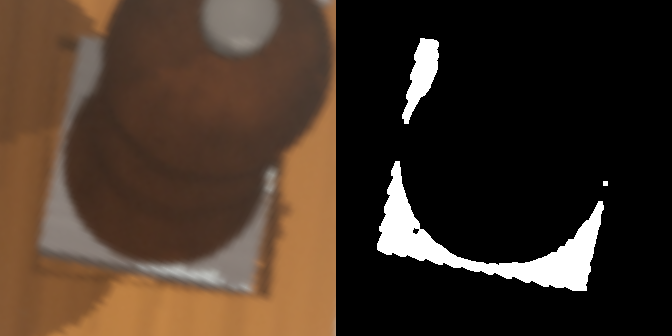

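The foot now sits at 11.5° against 6.2° before, with the stand at 6.0°: it was taken through its play, which confirms the right mill. Now gripping it to lift.

Emit:
play_rows --pt "0 -0.01 -0.7 0 0 0 1" --pt "0 0 -0.8 0 0 0 1" --pt "0 0 -0.8 0 0 0 1" --pt "0 0 -0.8 0 0 0 0.8" --pt "0 0 -0.5 0 0 0 0.5" --pt "0 0 0 0 0 0 0.2" --pt "0 0 0 0 0 0 0.08" --pt "0 0 0 0 0 0 0.02"

```text
time_s: 15.1
eef_pos: [485.7, -45.6, 107.6]
ee_rot: [0.001, 0.527, 0.85, 0.0]
force: [-0.2, -0.6, -0.9]
grip_width: 0.51
```

Emit:
play_rows --pt "0 0 0 0 0 0 0" --pt "0 0 0 0 0 0 -0.05" --pt "0 0 0 0 0 0 -0.1" --pt "0 0 0 0 0 0 -0.3" --pt "0 0 0 0 0 0 -0.3" --pt "0 0 0 0 0 0 -0.3" --squeeze 35

```text
time_s: 15.6
eef_pos: [485.8, -46.0, 108.0]
ee_rot: [0.002, 0.527, 0.85, 0.0]
force: [-1.9, 0.8, 8.3]
grip_width: 0.468
```

```bash
python3 st.py
```

```text
{'time_s': 15.6, 'eef_pos': [485.801, -46.047, 107.95], 'force': [-1.866, 0.793, 8.262], 'wrist_torque': [0.081, 0.281, 0.007], 'grip_width': 0.468, 'joints': [-0.335, 0.371, 1.769, 0.0, 0.998, -0.795]} yaw 116.4
```

Emit:
play_rows --pt "0 0 0.1 0 0 0 -0.3" --pt "0 0 0.3 0 0 0 -0.3" --pt "0 0 0.6 0 0 0 -0.3" --pt "0 0 0.6 0 0 0 -0.3" --pt "0 0 0.3 0 0 0 -0.3" --pt "0 0 0.1 0 0 0 -0.3" --pt "0 0 0 0 0 0 -0.3"

```text
time_s: 16.18
eef_pos: [485.1, -45.9, 186.9]
ee_rot: [0.001, 0.527, 0.85, 0.0]
force: [-0.0, 1.1, -3.5]
grip_width: 0.469
```

```bash
python3 st.py; python3 - <<'E' 2>/dev/null
from foot import *
s=sensors.sense(); c=wristcam(capture("wrist"),s["eef_pos"],s["ee_rot"]); np.savez("w6.npz",**c); save("w6",c["pixels"]); analyse(c)
foot(c,484.4,-46.5,zt=26+s["eef_pos"][2]-108,name="foot_w6")
E
```

```text
{'time_s': 16.183, 'eef_pos': [485.079, -45.883, 186.906], 'force': [-0.004, 1.071, -3.477], 'wrist_torque': [-0.026, 0.034, 0.024], 'grip_width': 0.469, 'joints': [-0.335, 0.27, 1.676, 0.0, 1.194, -0.796]} yaw 116.4
block [  220     0   193   226 12935] 22.4 ((477.6484069824219, 20.63068389892578), (96.1218032836914, 236.73377990722656), 6.01824951171875)
mill [ 321    0   77   64 4111] sphere [469.9  81.6 129.7] top [470.3  81.  152.6] 543
mill [ 237  170   89   69 2635] sphere [483.8 -47.2 121.9] top [475.8 -30.8 153.6] 194
foot 8882 ((484.063232421875, -46.631385803222656), (54.40757751464844, 55.365028381347656), 11.560131072998047)
```

Emit:
play_rows --pt "0.01 -0.3 0 0 0 -0.1 -0.3" --pt "0.02 -0.7 0 0 0 -0.1 -0.3" --pt "0.02 -0.9 0 0 0 -0.1 -0.3" --pt "0.02 -0.9 0 0 0 -0.1 -0.3" --pt "0.02 -0.9 0 0 0 -0.1 -0.3" --pt "0.02 -0.9 0 0 0 -0.1 -0.3" --pt "0.01 -0.9 0 0 0 -0.07 -0.3" --pt "0.01 -0.6 0 0 0 0 -0.3"

```text
time_s: 16.9
eef_pos: [488.9, -293.6, 184.6]
ee_rot: [-0.001, 0.558, 0.83, -0.0]
force: [-0.8, -0.3, -2.8]
grip_width: 0.466
```

Emit:
play_rows --pt "0 -0.29 0 0 0 0 -0.3" --pt "0 0 0 0 0 0 -0.3" --pt "0 0 0 0 0 0 -0.3" --pt "0 0 0 0 0 0 -0.3"

```text
time_s: 17.23
eef_pos: [490.0, -300.3, 185.6]
ee_rot: [-0.001, 0.556, 0.831, 0.0]
force: [0.1, 0.4, -3.1]
grip_width: 0.474
```

```bash
python3 st.py; python3 - <<'E' 2>/dev/null
from foot import *
s=sensors.sense(); c=wristcam(capture("wrist"),s["eef_pos"],s["ee_rot"]); np.savez("w7.npz",**c); save("w7",c["pixels"]); analyse(c)
foot(c,489.4,-302.3,zt=26+s["eef_pos"][2]-108,name="foot_w7")
t=capture("top"); save("top7",t["pixels"]); analyse(t); np.savez("top7.npz",**t)
im=c["pixels"]; save("c7",np.hstack([im,cv2.resize(t["pixels"][200:320,320:420],(350,420))])[:, :800])
E
```

```text
{'time_s': 17.233, 'eef_pos': [490.01, -300.327, 185.636], 'force': [0.126, 0.384, -3.117], 'wrist_torque': [0.052, 0.031, -0.028], 'grip_width': 0.474, 'joints': [-0.754, 0.459, 1.409, 0.0, 1.275, -1.145]} yaw 112.4
block [ 216  115  136  133 6361] 22.4 ((489.8851013183594, -301.7880859375), (110.3489761352539, 110.35661315917969), 7.641655921936035)
dock pocket floor 970 12.5 ((487.2262878417969, -282.0999755859375), (59.140682220458984, 16.879093170166016), 7.65947961807251)
mill [ 245  178   70   48 2022] sphere [ 487.6 -297.7  127.4] top [ 482.3 -284.1  153.6] 202
foot 8771 ((488.73291015625, -300.606201171875), (54.01947021484375, 55.26479721069336), 7.532601356506348)
block [355 237  42  47 873] 21.8 ((488.79840087890625, -296.812255859375), (109.32833862304688, 106.58154296875), 7.570713996887207)
block [ 158  240  143   50 3591] 22.1 ((470.21954345703125, 84.7801513671875), (96.32927703857422, 360.1124572753906), 5.829471588134766)
dock pocket floor 190 11.9 ((488.62652587890625, -300.1745910644531), (58.32237243652344, 56.63673782348633), 7.404673099517822)
mill [377 252  16  22 191] sphere [ 489.1 -295.8  124.6] top [ 487.9 -281.5  153.6] 12
mill [216 259  18  18 272] sphere [469.8  84.5 129.4] top [469.4  84.4 152.3] 26
mill [159 263  20  18 282] sphere [457.8 213.5 128.3] top [457.8 213.9 151.7] 28
```

View pics/c7.png

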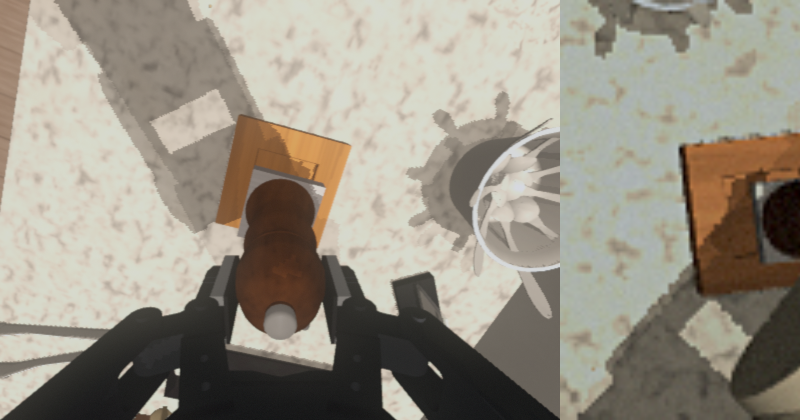

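Wrist view: the mill is held over the dock, foot top edge at (250–325,170–185), with the pocket's far part showing behind it. Foot yaw 7.5° against dock 7.6°, and the foot is off by about (+1.2, −1.2) mm. I'll go lower, then re-measure.

Emit:
play_rows --pt "0.02 -0.02 -0.3 0 0 0 -0.3" --pt "0 0 -0.5 0 0 0 -0.3" --pt "0 0 -0.4 0 0 0 -0.3" --pt "0 0 -0.2 0 0 0 -0.3" --pt "0 0 0 0 0 0 -0.3" --pt "0 0 0 0 0 0 -0.3" --pt "0 0 0 0 0 0 -0.3"

```text
time_s: 17.92
eef_pos: [491.4, -302.4, 131.3]
ee_rot: [0.001, 0.556, 0.831, -0.0]
force: [0.7, -0.2, -3.4]
grip_width: 0.469
```

```bash
python3 st.py; cat > look.py <<'E'
from foot import *
s=sensors.sense(); c=wristcam(capture("wrist"),s["eef_pos"],s["ee_rot"]); np.savez("w8.npz",**c); save("w8",c["pixels"]); analyse(c)
foot(c,489.4,-302.3,zt=26+s["eef_pos"][2]-108,name="foot_w8")
E
python3 look.py 2>/dev/null; sleep 0; python3 look.py 2>/dev/null
```

```text
{'time_s': 17.917, 'eef_pos': [491.399, -302.41, 131.321], 'force': [0.655, -0.187, -3.378], 'wrist_torque': [0.024, -0.011, 0.035], 'grip_width': 0.469, 'joints': [-0.755, 0.517, 1.47, -0.0, 1.153, -1.145]} yaw 112.4
block [ 202  115  164  145 9818] 22.4 ((489.8634948730469, -301.7981262207031), (110.4905776977539, 110.33906555175781), 7.587480545043945)
dock pocket floor 793 12.5 ((489.95245361328125, -302.7839050292969), (59.216827392578125, 57.99122619628906), 7.456953048706055)
mill [ 200  211  161  110 5790] sphere [ 493.6 -310.7  133.8] top [ 486.5 -293.4  153.6] 2516
foot 8745 ((490.3753662109375, -302.9826354980469), (54.013065338134766, 55.25288772583008), 7.305759906768799)
block [ 203  115  163  145 9824] 22.4 ((489.85809326171875, -301.92755126953125), (110.32292175292969, 110.58477020263672), 7.587892532348633)
dock pocket floor 808 12.5 ((489.79486083984375, -302.77947998046875), (59.1474494934082, 57.95196533203125), 7.253348350524902)
mill [ 201  210  160  111 5795] sphere [ 493.6 -310.7  133.8] top [ 486.6 -293.3  153.6] 2540
foot 8769 ((490.3777770996094, -303.2329406738281), (53.9661750793457, 55.10318374633789), 7.2445068359375)
```

Emit:
play_rows --pt "-0.013 0.025 0 0 0 0.04 -0.3" --pt "0 0 -0.1 0 0 0 -0.3" --pt "0 0 -0.1 0 0 0 -0.3" --pt "0 0 -0.05 0 0 0 -0.3" --pt "0 0 0 0 0 0 -0.3"

```text
time_s: 18.43
eef_pos: [490.1, -301.0, 119.3]
ee_rot: [-0.001, 0.555, 0.832, 0.0]
force: [0.3, -0.3, -3.5]
grip_width: 0.468
```

Emit:
play_rows --pt "0 0 -0.04 0 0 0 -0.3" --pt "0 0 -0.04 0 0 0 -0.3" --pt "0 0 0 0 0 0 -0.3"

```text
time_s: 18.68
eef_pos: [490.3, -301.2, 116.6]
ee_rot: [-0.0, 0.555, 0.832, 0.0]
force: [0.8, -0.2, -4.5]
grip_width: 0.465
```

Emit:
play_rows --pt "0 0 -0.03 0 0 0 -0.3" --pt "0 0 -0.03 0 0 0 -0.3" --pt "0 0 0 0 0 0 -0.3"

```text
time_s: 18.93
eef_pos: [490.3, -301.2, 114.3]
ee_rot: [-0.0, 0.555, 0.832, 0.0]
force: [-0.4, -1.0, -2.8]
grip_width: 0.465
```

```bash
python3 st.py; python3 look.py 2>/dev/null
```

```text
{'time_s': 18.933, 'eef_pos': [490.308, -301.202, 114.283], 'force': [-0.442, -1.004, -2.79], 'wrist_torque': [0.027, -0.02, -0.028], 'grip_width': 0.465, 'joints': [-0.754, 0.534, 1.491, 0.0, 1.117, -1.149]} yaw 112.6
block [  198   118   175   143 11112] 22.4 ((489.89508056640625, -302.068603515625), (110.33474731445312, 110.80006408691406), 7.621970176696777)
dock pocket floor 352 12.5 ((490.02789306640625, -302.855712890625), (59.346336364746094, 57.92311477661133), 7.697585582733154)
mill [  193   228   179   116 10861] sphere [ 490.2 -303.5  133.2] top [ 488.1 -298.6  153.1] 2050
foot 8833 ((489.1826477050781, -301.5966491699219), (54.123321533203125, 55.15285110473633), 7.621070861816406)
```

The foot is already about 4 mm inside the pocket with no contact force. Continuing slowly.

Emit:
play_rows --pt "0.012 -0.012 -0.03 0 0 0 -0.3" --pt "0 0 -0.03 0 0 0 -0.3" --pt "0 0 0 0 0 0 -0.3"

```text
time_s: 19.23
eef_pos: [490.8, -301.7, 111.8]
ee_rot: [-0.0, 0.555, 0.832, 0.0]
force: [0.1, 0.3, -3.1]
grip_width: 0.467
```

Emit:
play_rows --pt "0 0 -0.03 0 0 0 -0.3" --pt "0 0 -0.03 0 0 0 -0.3" --pt "0 0 0 0 0 0 -0.3"

```text
time_s: 19.48
eef_pos: [490.8, -301.7, 109.4]
ee_rot: [-0.0, 0.555, 0.832, 0.0]
force: [-0.4, 0.3, -2.5]
grip_width: 0.467
```

Emit:
play_rows --pt "0 0 -0.015 0 0 0 -0.3" --pt "0 0 -0.015 0 0 0 -0.3" --pt "0 0 0 0 0 0 -0.3"

```text
time_s: 19.73
eef_pos: [490.8, -301.7, 108.4]
ee_rot: [-0.0, 0.555, 0.832, 0.0]
force: [-0.7, -0.0, -3.0]
grip_width: 0.466
```

Emit:
play_rows --pt "0 0 -0.015 0 0 0 -0.3" --pt "0 0 -0.015 0 0 0 -0.3" --pt "0 0 0 0 0 0 -0.3"

```text
time_s: 19.98
eef_pos: [491.1, -301.9, 108.1]
ee_rot: [0.001, 0.555, 0.832, -0.0]
force: [-1.9, 1.4, 3.7]
grip_width: 0.464
```

Emit:
play_rows --pt "0 0 -0.01 0 0 0 -0.3" --pt "0 0 0 0 0 0 -0.3"

```text
time_s: 20.15
eef_pos: [491.1, -302.0, 108.1]
ee_rot: [0.001, 0.555, 0.832, -0.0]
force: [-2.4, 1.3, 7.5]
grip_width: 0.468
```

```bash
python3 st.py
```

```text
{'time_s': 20.15, 'eef_pos': [491.129, -302.037, 108.057], 'force': [-2.42, 1.304, 7.528], 'wrist_torque': [0.342, 0.527, 0.025], 'grip_width': 0.468, 'joints': [-0.754, 0.543, 1.494, -0.0, 1.103, -1.149]} yaw 112.6
```

Contact came at TCP z 108.1, the same height as in the stand, so the mill is seated. Releasing and rising.

Emit:
play_rows --pt "0 0 0 0 0 0 0.0" --pt "0 0 0 0 0 0 0.1" --pt "0 0 0 0 0 0 0.5" --pt "0 0 0 0 0 0 1" --pt "0 0 0 0 0 0 1" --pt "0 0 0.5 0 0 0 1" --pt "0 0 0.9 0 0 0 1" --pt "0 0 0.9 0 0 0 1"

```text
time_s: 20.82
eef_pos: [490.4, -301.3, 199.3]
ee_rot: [-0.001, 0.555, 0.832, 0.0]
force: [0.5, -0.3, 1.0]
grip_width: 1.0
```

Emit:
play_rows --pt "0 0 0.9 0 0 0 1" --pt "0 0 0.9 0 0 0 1" --pt "-0.5 0 0.5 0 0 0 1" --pt "-0.5 0 0 0 0 0 1" --pt "0 0 0 0 0 0 1" --pt "0 0 0 0 0 0 1" --pt "0 0 0 0 0 0 1" --pt "0 0 0 0 0 0 1"

```text
time_s: 21.48
eef_pos: [451.3, -301.6, 290.3]
ee_rot: [-0.0, 0.555, 0.832, 0.0]
force: [0.7, 0.2, -0.8]
grip_width: 0.996
```

```bash
python3 st.py; python3 - <<'E' 2>/dev/null
from foot import *
s=sensors.sense(); c=wristcam(capture("wrist"),s["eef_pos"],s["ee_rot"]); np.savez("w9.npz",**c); analyse(c); foot(c,490,-302)
t=capture("top"); analyse(t); 
a=cv2.resize(c["pixels"],(400,300)); b=cv2.resize(t["pixels"],(400,300)); save("fin",np.hstack([a,b]))
P0,P=world(dict(np.load("top.npz"))),world(t)
for q in(P0,P):
  m=(q[...,2]>65)&(q[...,2]<85)&(q[...,0]>600)&(q[...,0]<760)&(q[...,1]>60)&(q[...,1]<280)
  k,l,st,_=cv2.connectedComponentsWithStats(m.astype(np.uint8)); print("jars",[q[l==i].mean(0).round(1) for i in range(1,k) if st[i,4]>80])
E
```

```text
{'time_s': 21.483, 'eef_pos': [451.271, -301.649, 290.27], 'force': [0.723, 0.223, -0.816], 'wrist_torque': [0.019, -0.008, -0.013], 'grip_width': 0.996, 'joints': [-0.805, 0.319, 1.336, 0.0, 1.487, -1.2]} yaw 112.6
block [ 354    0   78   24 1029] 22.3 ((498.5469970703125, -94.30502319335938), (85.64705657958984, 22.989906311035156), 21.880630493164062)
block [ 258  122  105  101 4173] 22.4 ((489.8962707519531, -301.6907043457031), (110.31202697753906, 110.21649932861328), 7.55767822265625)
dock pocket floor 150 12.3 ((475.2724304199219, -289.8134765625), (80.18336486816406, 40.62423324584961), 50.965675354003906)
mill [ 296  176   42   43 1441] sphere [ 489.3 -302.   127.8] top [ 489.2 -302.1  152.4] 145
foot 10368 ((489.6551208496094, -302.4039306640625), (55.058326721191406, 55.41055679321289), 7.4958577156066895)
block [ 355  237   49   48 1182] 21.7 ((488.74334716796875, -299.18701171875), (109.80331420898438, 110.7236328125), 7.617422580718994)
block [ 158  240  143   50 3585] 21.9 ((470.06494140625, 84.78605651855469), (96.04907989501953, 360.2266540527344), 5.943395137786865)
mill [381 254  20  18 287] sphere [ 489.2 -299.2  127.4] top [ 489.  -299.7  152.2] 24
mill [216 259  18  18 271] sphere [469.8  84.4 129.4] top [469.3  84.1 152.6] 24
mill [159 263  19  18 284] sphere [457.9 213.5 128.8] top [457.8 214.  152.4] 26
jars [array([723.9, 242.1,  74.6]), array([701.4,  98.9,  74.4])]
jars [array([723.8, 242. ,  74.7]), array([701.3,  98.7,  74.5])]
```

View pics/fin.png

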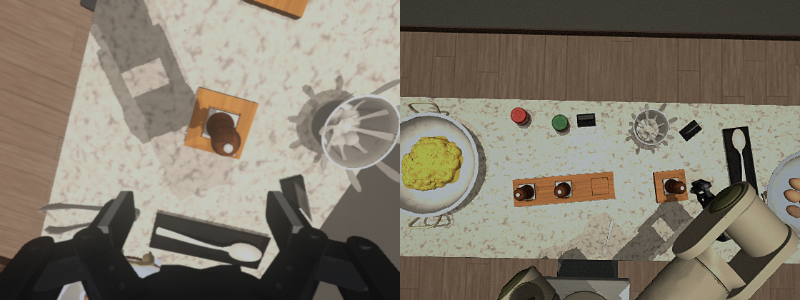

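The final view shows the mill upright in the dock pocket (wrist view (228,135)). The two good mills are still in the stand, and the right pocket is empty.

```bash
python3 -c "
from rig import order
print(order.finish_job())"
```

```text
the job is handed in; nothing more can be done
None
```

The rough mill was the right-hand one. It now stands upright in the small block's pocket, and the job is handed in at about 21.5 s of the 72 s.

**Finding it:** I turned every head about a quarter turn: right about 103° before springing back, middle and left about 90° each. The right head dragged at about 0.12–0.20 N m and took its foot from 6.2° to 11.5° in the pocket. The middle and left heads showed 0.05 N m or less.

**Placing it:** I lifted only the right mill and turned it about 4° to match the small block. It touched down at the same height it was gripped at in the stand. The highest force read on the mill while setting it down was about 8 N, and about 10 N at any other time.

**Last checks:**
- **Placed mill:** foot yaw is 7.5° against the block's 7.6°, centred within about 0.7 mm. Its top is at 152.4 mm, the same as the other two.
- **Good mills and jars:** both good mills stand in the stand, and the jars are unmoved to within 0.2 mm.
- **Robot:** gripper open and clear, touching nothing.

**Not confirmed or disagreeing:**
- The top and wrist cameras differed by about 3 mm in y throughout. I placed the mill from wrist-camera differences.
- I did not measure the right head's final angle after it sprang back. I estimate about 94°.
- Forces were read only at the end of each move, so short peaks in between were not seen.

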